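# Lid the adhesive pot, then set its feed valve two turns open

### The job

First set the loose steel lid gently onto the open adhesive pot so that it sits fully home and level. Then turn the valve's handwheel clockwise (seen from above) until it is closed against its stop, and back it off exactly two full turns. Finish with the gripper still holding the upright crank handle of the wheel (do not let go of it), and leave the bottle, the connector and the calculator where they stand.

Things in the scene. Friction and masses are not known exactly. Their poses are not given: they have to be found in the camera images.
- station: Fixed dispensing station: aluminium base plate 130 x 350 x 12 mm carrying an open round steel pot (at +y of its frame) and a brass valve with a black handwheel (at -y), 180 mm apart centre to centre. Origin: centre of the plate's underside, on the bench; z up; its position and yaw (within 0.45 rad) vary.
- pot_rim (a point): Centre of the pot's mouth, at the height of its rim (112 mm above the bench). Pot: outer diameter 100 mm, wall 4 mm, mouth 92 mm, inside 95 mm deep. At station frame (0, 0.090, 0.112).
- lid: Loose round steel lid, 0.25 to 0.5 kg, right way up on the bench left or right of the station. From below: spigot 87 mm across, 8 mm deep, chamfered, that enters the pot's mouth with 2.5 mm clearance all round; flange 112 mm across, 6 mm thick, that rests on the rim; black round knob 26 mm across, 32 mm tall. Origin: centre of the spigot's underside, z up; 8 mm below pot_rim when seated.
- lid_knob (a point): On the lid's axis, 30 mm above its origin: the middle of the lid's knob (knob spans 14 to 46 mm above the lid's origin).
- valve_hub (a point): On the vertical axis of the handwheel, at mid-thickness of its rim, 84 mm above the bench; at station frame (0, -0.090, 0.084). Wheel: black, three spokes, rim centreline radius 55 mm, rim bar 12 mm thick, top of the wheel 90 mm above the bench.
- valve (a joint): Handwheel angle, rad: 0 at the closed hard stop, growing counter-clockwise seen from above as the valve opens; one turn is 6.283. Starts 2.2 to 6.8 open; can open to 22. Stays where left; needs 0.1 N m (2 N at the crank) to turn. At angle q the crank handle lies, seen from the hub, q counter-clockwise of the station's +x direction.
- crank: The wheel's crank handle: an upright white plastic pin of diameter 16 mm, 44 mm tall, standing on the wheel's rim 55 mm from the wheel's axis. It spins freely about its own vertical axis, so a gripper holding it can carry it round in circles without turning the wrist. Origin: centre of its foot, 91 mm above the bench; z up.
- crank_mid (a point): On the crank handle's axis, 22 mm above its foot (113 mm above the bench): the middle of its height.
- bottle: Bystander: loose closed amber glass bottle, diameter 52 mm, 110 mm tall, upright, on the side of the station where the lid is not. Origin at the centre of its underside.
- connector: Bystander: loose white plastic tube connector, outer diameter 32 mm, 50 mm tall, standing on end beyond the station. Origin at the centre of its underside.
- calculator: Bystander: loose grey pocket calculator, 130 x 80 x 14 mm, lying beyond the station. Origin at the centre of its underside.
There are look-alikes about, which are no part of the job. Several things have the shape of the lid; the one meant has the colours described above.

How it is judged:
On the way, in this order (a step that is already met when the one before it is completed fails the run):
1. the lid sits seated and level on the pot, out of the gripper (horizontal distance between lid and pot_rim below 0.005 m and z of lid in the frame of pot_rim between -0.012 and -0.006 m and angle between lid's own z axis and vertical below 0.04 rad and contact force between the fingers and lid below 0.5 N), for 0.2 s.
2. the valve is closed against its stop (value of joint valve below 0.1 rad), for 0.1 s.
At the end, for the whole second after the job is handed in: Lid seated on the pot: axis within 5 mm, at most 2 mm above fully down, tilt under 0.04 rad. Valve, closed to within 0.1 rad of its stop after the lid was on, stands 12.57 rad (two turns) open within 0.3 rad, still. Fingers grip the crank with over 5 N, TCP within 35 mm of its middle (horizontal distance between lid and pot_rim below 0.005 m and z of lid in the frame of pot_rim between -0.012 and -0.006 m and angle between lid's own z axis and vertical below 0.04 rad and value of joint valve between 12.266 and 12.866 rad and velocity of joint valve between -0.1 and 0.1 rad/s and contact force between the fingers and crank above 5 N and distance between the grasp point and crank_mid below 0.035 m and linear speed of lid below 0.02 m/s); the arm keeps its last pose, push and grip.
It fails at once if the lid is dropped or slammed onto the pot (over 0.5 m/s at the rim) (horizontal distance between lid and pot_rim below 0.04 m and z of lid in the frame of pot_rim below 0.02 m and linear speed of lid above 0.5 m/s).
It fails at once if the bottle is moved by more than 30 mm or tipped (distance of bottle from where it was at the start of the episode above 0.03 m or angle between bottle's own z axis and vertical above 0.5 rad).
It fails at once if the connector is moved by more than 30 mm or tipped (distance of connector from where it was at the start of the episode above 0.03 m or angle between connector's own z axis and vertical above 0.5 rad).
It fails at once if the calculator is moved by more than 30 mm or tipped (distance of calculator from where it was at the start of the episode above 0.03 m or angle between calculator's own z axis and vertical above 0.5 rad).
It also fails if it takes over 72 s, if anything falls off the work surface, if the arm or the gripper's body presses on something with over 40 N, if the wrist force passes 120 N, or if a joint passes its speed limit or range.

### The arm

A 6-joint arm with a two-finger parallel gripper is mounted at the origin on the work surface. World frame = base frame: x ahead of the robot, y to its left, z up, the work surface at z = 0. Lengths are in m, angles in rad, forces in N, time in s.
With the tool pointing down it reaches from about 0.35 to 0.925 m from the base axis. Payload 6.4 kg.
Tool frame: the origin (TCP) lies between the finger pads, 19 mm behind the fingertips; this is the grasp point; z points along the fingers, y is the line along which they close (so a half turn about z gives the same grasp; the last joint's range is limited). The gripper opens to 85 mm and grips with 20 to 120 N. Pads are 22 mm wide; open, the fingers measure 114 mm over their backs; the gripper's body (76 mm by 85 mm) begins 54 mm behind the grasp point. The pads swing forward as they close: fully open they stand 13 mm farther back than shut.
Start: joints at [-1.313, 0.245, 1.558, -0, 1.339, -0.174], TCP at [0.272, -0.59, 0.25] pointing down, gripper open.
Joint ranges: [-3.13, 3.13], [-1.02, 2.26], [0.13, 2.54], [-0.95, 4.09], [0.21, 2.88], [-2.74, 2.74]. Speed limits (rad/s): [2.57, 2.57, 3.14, 3.14, 3.14, 3.14].

### API

Orientations are given as a rotation vector (axis times angle).
In Python, from station import arm, vision gives the robot as it stands. The module is installed in compiled form; this text tells all that it offers.
- The arm moves only by the tool move_arm, never from a script. Its argument "plan" is a list of rows, each an object of numbers: "claw": the opening, from -1 (shut) to 1 (fully open); "x", "y", "z": the shift along the tool's x, y, z in mm; "rx", "ry", "rz": the turn, a rotation vector about the tool's x, y, z in rad. In form: [{"claw": .., "x": .., "y": .., "z": .., "rx": .., "ry": .., "rz": ..}, ...]. A call has 1 to 20 rows; each row shifts and turns the commanded pose from where the row before left it, along the tool's axes as they then stand; what a row does not reach is not made up. A row lasts 1/10 s, in which the tool goes at most 50 mm and 8.59 degrees, less where a joint would pass 70% of its speed; a pose out of reach is approached as far as the arm can. A call with a gripper value outside its range is refused whole. The fingers move at their own pace and stop on an object; the grip force is fixed at half the most. Time passes only in rows, so rows that do not move let the fingers close. It gives the time, the measured TCP pose, the force, the opening and the grip force at its end, in the units of the state.
- arm.get_obs(): the state, without advancing time (a new reading comes with each control period).
- vision.get_image(name): name is "scene" or "top"; returns the picture (480x640x3 uint8, blue, green, red); there is no depth.
- vision.get_calibration(name): a dict with "fx", "fy", "cx", "cy" (pixels), "extrinsics" (4x4, takes a point from camera to world coordinates). Camera axes: x right, y down, z forward; pixel columns grow to the right and rows downward; lengths in m; the calibration is good to about 2 mm. A picture is of the moment at which its call begins. get_calibration takes no time and is no camera call.
- arm.hand_in(): hands the job in; it is judged then, once.
The state is a dict: "time": time; "q": joint angles; "qd": joint speeds; "tau": joint torques, N m; "position": TCP position; "orientation": TCP orientation; "contact_force": force on the tool from outside, world axes, zero at the start; "moment": the same for the moment, N m; "opening": opening from 0.0 (shut) to 1.0 (fully open); "grip_force": force on a finger pad.
Only numpy, scipy, OpenCV 4.12 (cv2) and the standard library are available. Lean on these libraries where they do the work, as an engineer would, in place of code of your own. Each camera call takes 0.05 s, during which the arm holds its last target. There are 200 camera calls.

## Working session

There is one attempt and no reset: what is moved stays moved. The work goes in short steps, Python scripts to look and compute and a tool call to move; the robot and the scene stay as the last step left them, time stands still between calls to the robot, and variables do not carry over. Pictures are saved under pics/ and viewed, at most 10 in all, crops included, and the job is handed in when it is done.

Besides the shell and the picture viewer there is one more tool, called after "Request:" in YAML: its name, and indented under it one key for each argument. move_arm: Moves the arm, as the interface text tells. Its arguments: {"type":"object","properties":{"plan":{"type":"array"}},"required":["plan"]}

```bash
mkdir -p pics
python3 - <<'E'
from station import arm, vision
import cv2,numpy as np
np.set_printoptions(precision=4,suppress=True)
for n in("scene","top"):
    cv2.imwrite(f"pics/{n}0.png",vision.get_image(n)); print(n,vision.get_calibration(n))
o=arm.get_obs(); print(o)
E
```

```text
scene {'fx': 619.6289421983296, 'fy': 619.6289421983296, 'cx': 328.3069697770391, 'cy': 228.04645231909072, 'extrinsics': array([[ 0.8384,  0.2946, -0.4586,  1.2184],
       [ 0.5449, -0.4306,  0.7195, -1.0201],
       [ 0.0145, -0.8531, -0.5216,  0.7974],
       [ 0.    ,  0.    ,  0.    ,  1.    ]])}
top {'fx': 472.3973641598491, 'fy': 472.3973641598491, 'cx': 324.4347637558259, 'cy': 244.9612437429457, 'extrinsics': array([[-0.0124, -0.993 ,  0.1175,  0.4621],
       [-0.9999,  0.0121, -0.0037, -0.0559],
       [ 0.0023, -0.1175, -0.9931,  1.3163],
       [ 0.    ,  0.    ,  0.    ,  1.    ]])}
{'time': 0.1, 'q': array([-1.3131,  0.2458,  1.5589,  0.    ,  1.3387, -0.1741]), 'qd': array([ 0.0002, -0.0016, -0.004 ,  0.0009,  0.0003, -0.0014]), 'tau': array([  0.0013, -43.0667, -32.713 ,  -0.0001,   0.0029,   0.    ]), 'position': array([ 0.2719, -0.5899,  0.249 ]), 'orientation': array([-3.0669, -0.6726,  0.0001]), 'contact_force': array([-0.574 , -0.2383,  0.2093]), 'moment': array([-0.0044, -0.0177,  0.0098]), 'grip_force': 0.0, 'opening': 1.0002021683288873}
```

View pics/scene0.png

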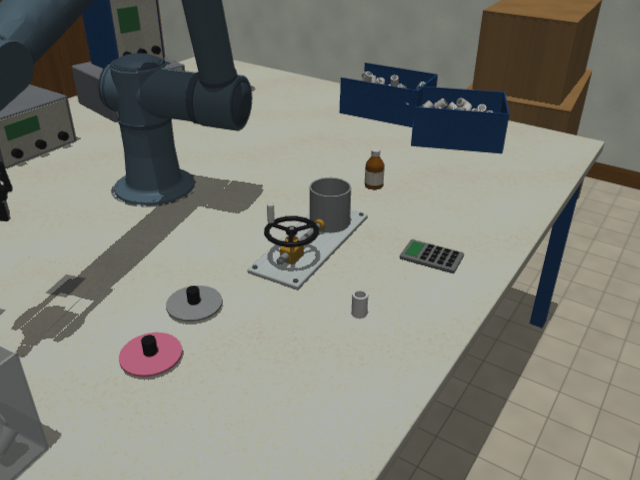

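View pics/top0.png

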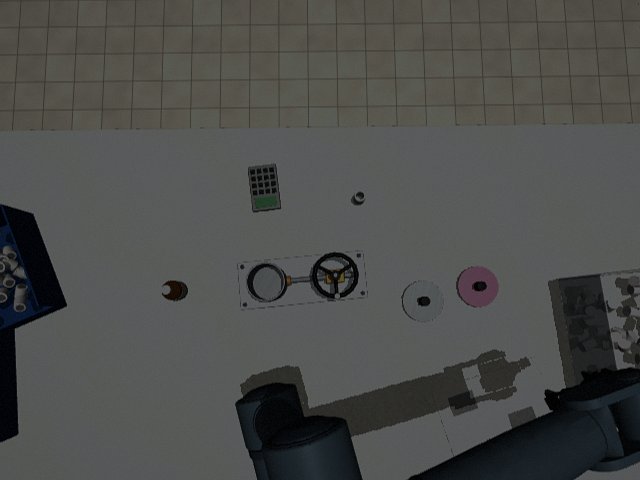

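The lid meant is the grey one, at scene (195,302) and top (423,301); the pink one at top (478,286) is a look-alike. The station's pot is at top (267,282) and its wheel at (334,276). The crank pin is near scene (270,213).

```bash
cat > h.py <<'E'
import cv2,numpy as np
from station import arm,vision
np.set_printoptions(precision=4,suppress=True)
CAL={n:vision.get_calibration(n) for n in("scene","top")}
def ray(n,u,v):
    c=CAL[n];T=c["extrinsics"]
    return T[:3,3],T[:3,:3]@np.array([(u-c["cx"])/c["fx"],(v-c["cy"])/c["fy"],1])
def onz(n,u,v,z):
    o,d=ray(n,u,v); return o+d*(z-o[2])/d[2]
def proj(n,p):
    c=CAL[n];T=c["extrinsics"];q=T[:3,:3].T@(np.asarray(p)-T[:3,3])
    return np.array([c["fx"]*q[0]/q[2]+c["cx"],c["fy"]*q[1]/q[2]+c["cy"]])
E
python3 - <<'E'
from h import *
im=cv2.imread("pics/top0.png"); 
a=cv2.resize(np.clip(im[240:330,225:365].astype(float)*1.8,0,255).astype(np.uint8),None,fx=5,fy=5,interpolation=cv2.INTER_CUBIC)
cv2.imwrite("pics/c1.png",a)
s=cv2.imread("pics/scene0.png")[170:290,240:380]
cv2.imwrite("pics/c2.png",cv2.resize(s,None,fx=5,fy=5,interpolation=cv2.INTER_CUBIC))
g=im.astype(int)
print("bench",im[330,400],"lid",im[310,415],im[292,430],"plate",im[260,300],im[300,300])
E
```

```text
bench [86 89 87] lid [87 85 83] [85 85 81] plate [95 94 91] [91 90 87]
```

View pics/c1.png

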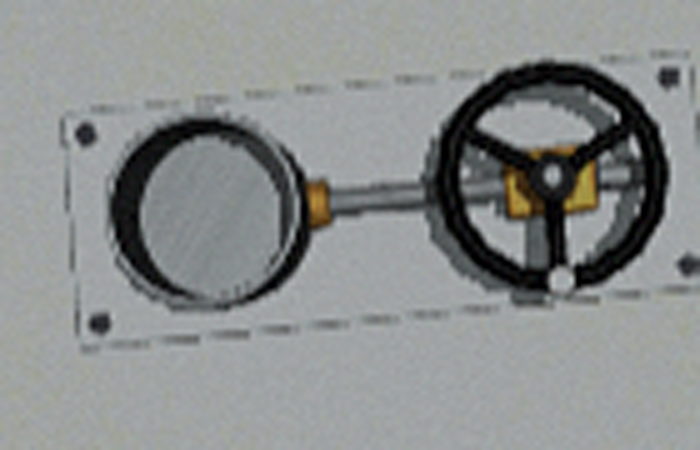

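View pics/c2.png

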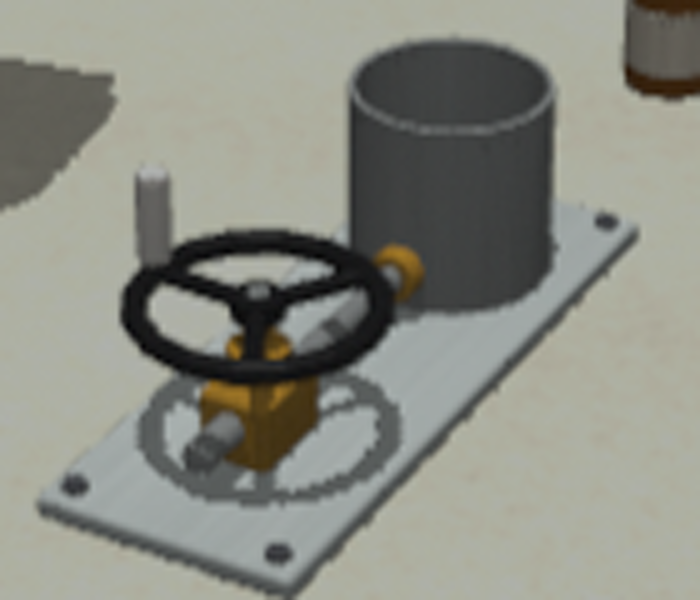

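Run:
```python
from h import *
t=cv2.imread("pics/top0.png");s=cv2.imread("pics/scene0.png")
f=lambda x,y:(225+(x+.5)/5-.5,240+(y+.5)/5-.5)
B=[onz("top",*f(*p),.012) for p in[(86,133),(100,323),(669,76),(688,264)]]
c=np.mean(B,0);d=(B[0]+B[1]-B[2]-B[3])[:2];print("bolt centre",c,"yaw",np.arctan2(-d[0],d[1]))
def big(m,lo,hi):
    n,l,st,ce=cv2.connectedComponentsWithStats(m.astype(np.uint8))
    return [(l==i,st[i],ce[i]) for i in range(1,n) if lo<st[i][4]<hi]
def crop(m,x0,x1,y0,y1):
    o=np.zeros_like(m);o[y0:y1,x0:x1]=m[y0:y1,x0:x1];return o
def fitz(n,m,z):
    k=max(cv2.findContours(m.astype(np.uint8),0,1)[0],key=cv2.contourArea)
    h=cv2.convexHull(k)[:,0,:]
    P=np.array([onz(n,*p,z)[:2] for p in h])
    (cc,r)=cv2.minEnclosingCircle(P.astype(np.float32))
    A=np.c_[2*P,np.ones(len(P))];x=np.linalg.lstsq(A,(P**2).sum(1),rcond=None)[0]
    return x[:2],np.sqrt(x[2]+x[:2]@x[:2]),cc,r
# wheel
for n,im,r,th in(("top",t,(305,362,248,302),22),("scene",s,(262,322,214,249),45)):
    m=crop(im.max(2)<th,*r)
    b=big(m,100,9999);b=max(b,key=lambda q:q[1][4]);print("wheel",n,b[1],fitz(n,b[0],.084))
# knob
for n,im,r in(("top",t,(400,450,280,325)),("scene",s,(180,210,280,308))):
    m=crop(im.max(2)<30,*r)
    for b in big(m,20,9999):print("knob",n,b[1],b[2])
# lid in scene: grey vs cream
hsv=cv2.cvtColor(s,cv2.COLOR_BGR2HSV);print(hsv[302,180],hsv[330,215],hsv[305,215])
m=crop((hsv[...,1]<18),150,235,275,335)|crop(s.max(2)<30,180,210,280,308)
b=max(big(m,200,99999),key=lambda q:q[1][4]);print("lid",b[1],fitz("scene",b[0],.014))
cv2.imwrite("pics/m.png",b[0]*255)
# edges of lid, pot in top
e=cv2.GaussianBlur(t,(3,3),0)
g=cv2.cvtColor(t,cv2.COLOR_BGR2GRAY)
a=np.clip(g[270:330,390:455].astype(float)*2.2,0,255).astype(np.uint8)
k=cv2.resize(a,None,fx=6,fy=6,interpolation=cv2.INTER_CUBIC)
k2=cv2.resize(cv2.cvtColor(s[275:335,160:230],cv2.COLOR_BGR2GRAY),(390,360))
cv2.imwrite("pics/c3.png",np.hstack([k,k2]))
# crank
for z in(.135,):print("crank top",onz("top",*f(562,278),z))
q=(240+153.5/5-.5,170+172/5-.5);print("crank scene",onz("scene",*q,.135))
```

```text
bolt centre [0.5218 0.0027 0.012 ] yaw 0.08631269681836819
wheel top [312 253  46  45 695] (array([ 0.5291, -0.0865]), np.float64(0.05929592535552561), (0.5292946100234985, -0.0863393023610115), 0.060312237590551376)
wheel scene [265 217  54  30 694] (array([ 0.5302, -0.0907]), np.float64(0.060850897844532556), (0.530573844909668, -0.09053157269954681), 0.06253921985626221)
knob top [417 297  13   9  93] [423.086 300.828]
knob scene [187 286  13  18 191] [192.7435 295.0733]
[ 83   8 124] [ 36  22 176] [ 83   8 124]
lid [ 150  281   85   54 3145] (array([ 0.458 , -0.3479]), np.float64(0.10144231077332558), (0.45925283432006836, -0.3402673602104187), 0.1116483137011528)
crank top [ 0.4756 -0.09    0.135 ]
crank scene [ 0.4761 -0.0934  0.135 ][ WARN:0@1.096] global loadsave.cpp:1063 imwrite_ Unsupported depth image for selected encoder is fallbacked to CV_8U.
```

View pics/c3.png

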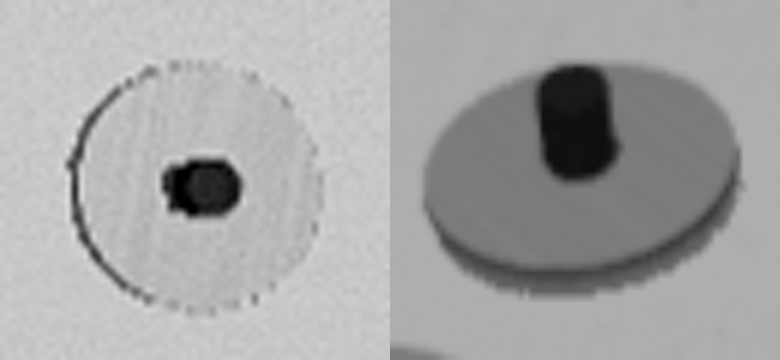

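Run:
```python
from h import *
f=lambda x,y:(225+(x+.5)/5-.5,240+(y+.5)/5-.5)
g=lambda x,y:(240+(x+.5)/5-.5,170+(y+.5)/5-.5)
print("lid knob top",onz("top",424.9,300.75,.046),onz("scene",192.6,288.5,.046))
print("lid flange",onz("top",422.75,300.6,.014),onz("scene",194.05,302.25,.014))
print("pot top",onz("top",*f(207,212),.112),"scene",onz("scene",*g(452,86),.112))
# expected projections for checking
yaw=.086;R=np.array([[np.cos(yaw),-np.sin(yaw)],[np.sin(yaw),np.cos(yaw)]])
for y,z in((.09,.112),(-.09,.084)):
    print(R@[0,y]+[.5218,.0027])
t=cv2.imread("pics/top0.png")
for n,u,v in(("bottle",174,290),("conn",358,198),("calc",264,188)):print(n,onz("top",u,v,.03))
o=arm.get_obs();Rm=cv2.Rodrigues(o["orientation"])[0];print(Rm)
```

```text
lid knob top [ 0.459  -0.3272  0.046 ] [ 0.4602 -0.3304  0.046 ]
lid flange [ 0.4594 -0.3281  0.014 ] [ 0.4623 -0.333   0.014 ]
pot top [0.5115 0.0894 0.112 ] scene [0.5165 0.0854 0.112 ]
[0.5141 0.0924]
[ 0.5295 -0.087 ]
bottle [0.4963 0.3484 0.03  ]
conn [ 0.7443 -0.1555  0.03  ]
calc [0.7758 0.1054 0.03  ]
[[ 0.9082  0.4185 -0.0004]
 [ 0.4185 -0.9082  0.0018]
 [ 0.0003 -0.0018 -1.    ]]
```

Knob-top centre in the right half of the crop is (574,84) and in the left half (212,187). The lid lies at about (0.460, -0.3295), the pot at (0.514, 0.0885) and the hub at (0.530, -0.0885), with the valve near 3.1 rad. I will go above the lid next.

Request:
move_arm:
  plan:
    - {"claw": 1,"rz": 0.144}
    - {"claw": 1,"rz": 0.144}
    - {"claw": 1,"rz": 0.144}
    - {"claw": 1,"x": 20,"y": -28,"z": 14}
    - {"claw": 1,"x": 20,"y": -28,"z": 14}
    - {"claw": 1,"x": 20,"y": -28,"z": 14}
    - {"claw": 1,"x": 20,"y": -28,"z": 14}
    - {"claw": 1,"x": 20,"y": -28,"z": 14}
    - {"claw": 1,"x": 20,"y": -28,"z": 14}
    - {"claw": 1,"x": 20,"y": -28,"z": 14}
    - {"claw": 1,"x": 20,"y": -28,"z": 14}
    - {"claw": 1,"x": 20,"y": -28,"z": 14}
    - {"claw": 1,"x": 8,"y": -8.5,"z": 3}
    - {"claw": 1}

```text
validation failed for argument at $.pl...
```

Request:
move_arm:
  plan:
    - {"claw": 1,"x": 0,"y": 0,"z": 0,"rx": 0,"ry": 0,"rz": 0.144}
    - {"claw": 1,"x": 0,"y": 0,"z": 0,"rx": 0,"ry": 0,"rz": 0.144}
    - {"claw": 1,"x": 0,"y": 0,"z": 0,"rx": 0,"ry": 0,"rz": 0.144}
    - {"claw": 1,"x": 20,"y": -28,"z": 14,"rx": 0,"ry": 0,"rz": 0}
    - {"claw": 1,"x": 20,"y": -28,"z": 14,"rx": 0,"ry": 0,"rz": 0}
    - {"claw": 1,"x": 20,"y": -28,"z": 14,"rx": 0,"ry": 0,"rz": 0}
    - {"claw": 1,"x": 20,"y": -28,"z": 14,"rx": 0,"ry": 0,"rz": 0}
    - {"claw": 1,"x": 20,"y": -28,"z": 14,"rx": 0,"ry": 0,"rz": 0}
    - {"claw": 1,"x": 20,"y": -28,"z": 14,"rx": 0,"ry": 0,"rz": 0}
    - {"claw": 1,"x": 20,"y": -28,"z": 14,"rx": 0,"ry": 0,"rz": 0}
    - {"claw": 1,"x": 20,"y": -28,"z": 14,"rx": 0,"ry": 0,"rz": 0}
    - {"claw": 1,"x": 20,"y": -28,"z": 14,"rx": 0,"ry": 0,"rz": 0}
    - {"claw": 1,"x": 8,"y": -8.5,"z": 3,"rx": 0,"ry": 0,"rz": 0}
    - {"claw": 1,"x": 0,"y": 0,"z": 0,"rx": 0,"ry": 0,"rz": 0}

```text
time: 1.5
position: [0.4604, -0.3285, 0.1201]
orientation: [-3.14, -0.004, 0.002]
contact_force: [0.1, -0.5, -0.8]
opening: 1.004
grip_force: 0.0
```

Request:
move_arm:
  plan:
    - {"claw": 1,"x": 0,"y": 0,"z": 25,"rx": 0,"ry": 0,"rz": 0}
    - {"claw": 1,"x": 0,"y": 0,"z": 25,"rx": 0,"ry": 0,"rz": 0}
    - {"claw": 1,"x": 0,"y": 0,"z": 20,"rx": 0,"ry": 0,"rz": 0}
    - {"claw": 1,"x": 0,"y": 0,"z": 12,"rx": 0,"ry": 0,"rz": 0}
    - {"claw": 1,"x": 0,"y": 0,"z": 0,"rx": 0,"ry": 0,"rz": 0}
    - {"claw": -1,"x": 0,"y": 0,"z": 0,"rx": 0,"ry": 0,"rz": 0}
    - {"claw": -1,"x": 0,"y": 0,"z": 0,"rx": 0,"ry": 0,"rz": 0}
    - {"claw": -1,"x": 0,"y": 0,"z": 0,"rx": 0,"ry": 0,"rz": 0}
    - {"claw": -1,"x": 0,"y": 0,"z": 0,"rx": 0,"ry": 0,"rz": 0}
    - {"claw": -1,"x": 0,"y": 0,"z": 0,"rx": 0,"ry": 0,"rz": 0}
    - {"claw": -1,"x": 0,"y": 0,"z": 0,"rx": 0,"ry": 0,"rz": 0}

```text
time: 2.6
position: [0.4606, -0.3302, 0.04]
orientation: [3.141, -0.0, 0.001]
contact_force: [0.1, 0.4, 5.4]
opening: 0.284
grip_force: 59.3
```

Request:
move_arm:
  plan:
    - {"claw": 0.3,"x": 0,"y": 0,"z": 0,"rx": 0,"ry": 0,"rz": 0}
    - {"claw": 0.3,"x": 0,"y": 0,"z": -2,"rx": 0,"ry": 0,"rz": 0}
    - {"claw": 0.3,"x": 0,"y": 0,"z": 0,"rx": 0,"ry": 0,"rz": 0}
    - {"claw": 0.3,"x": 0,"y": 0,"z": 0,"rx": 0,"ry": 0,"rz": -0.1428}
    - {"claw": 0.3,"x": 0,"y": 0,"z": 0,"rx": 0,"ry": 0,"rz": -0.1428}
    - {"claw": 0.3,"x": 0,"y": 0,"z": 0,"rx": 0,"ry": 0,"rz": -0.1428}
    - {"claw": 0.3,"x": 0,"y": 0,"z": 0,"rx": 0,"ry": 0,"rz": -0.1428}
    - {"claw": 0.3,"x": 0,"y": 0,"z": 0,"rx": 0,"ry": 0,"rz": -0.1428}
    - {"claw": 0.3,"x": 0,"y": 0,"z": 0,"rx": 0,"ry": 0,"rz": -0.1428}
    - {"claw": 0.3,"x": 0,"y": 0,"z": 0,"rx": 0,"ry": 0,"rz": -0.1428}
    - {"claw": 0.3,"x": 0,"y": 0,"z": 0,"rx": 0,"ry": 0,"rz": -0.1428}
    - {"claw": 0.3,"x": 0,"y": 0,"z": 0,"rx": 0,"ry": 0,"rz": -0.1428}
    - {"claw": 0.3,"x": 0,"y": 0,"z": 0,"rx": 0,"ry": 0,"rz": -0.1428}
    - {"claw": 0.3,"x": 0,"y": 0,"z": 0,"rx": 0,"ry": 0,"rz": -0.1428}
    - {"claw": -1,"x": 0,"y": 0,"z": 0,"rx": 0,"ry": 0,"rz": 0}
    - {"claw": -1,"x": 0,"y": 0,"z": 0,"rx": 0,"ry": 0,"rz": 0}
    - {"claw": -1,"x": 0,"y": 0,"z": 0,"rx": 0,"ry": 0,"rz": 0}
    - {"claw": -1,"x": 0,"y": 0,"z": 0,"rx": 0,"ry": 0,"rz": 0}
    - {"claw": -1,"x": 0,"y": 0,"z": 0,"rx": 0,"ry": 0,"rz": 0}

```text
time: 4.5
position: [0.4601, -0.33, 0.0412]
orientation: [2.223, 2.22, -0.0]
contact_force: [-1.6, 1.0, 3.0]
opening: 0.283
grip_force: 59.5
```

Request:
move_arm:
  plan:
    - {"claw": -1,"x": 0,"y": 0,"z": -15,"rx": 0,"ry": 0,"rz": 0}
    - {"claw": -1,"x": 0,"y": 0,"z": -30,"rx": 0,"ry": 0,"rz": 0}
    - {"claw": -1,"x": 0,"y": 0,"z": -40,"rx": 0,"ry": 0,"rz": 0}
    - {"claw": -1,"x": 0,"y": 0,"z": -40,"rx": 0,"ry": 0,"rz": 0}
    - {"claw": -1,"x": 0,"y": 0,"z": -30,"rx": 0,"ry": 0,"rz": 0}
    - {"claw": -1,"x": 15,"y": 2,"z": -15,"rx": 0,"ry": 0,"rz": 0}
    - {"claw": -1,"x": 32,"y": 4,"z": 0,"rx": 0,"ry": 0,"rz": 0}
    - {"claw": -1,"x": 32,"y": 4,"z": 0,"rx": 0,"ry": 0,"rz": 0}
    - {"claw": -1,"x": 32,"y": 4,"z": 0,"rx": 0,"ry": 0,"rz": 0}
    - {"claw": -1,"x": 32,"y": 4,"z": 0,"rx": 0,"ry": 0,"rz": 0}
    - {"claw": -1,"x": 32,"y": 4,"z": 0,"rx": 0,"ry": 0,"rz": 0}
    - {"claw": -1,"x": 32,"y": 4,"z": 0,"rx": 0,"ry": 0,"rz": 0}
    - {"claw": -1,"x": 32,"y": 4,"z": 0,"rx": 0,"ry": 0,"rz": 0}
    - {"claw": -1,"x": 32,"y": 4,"z": 0,"rx": 0,"ry": 0,"rz": 0}
    - {"claw": -1,"x": 32,"y": 4,"z": 0,"rx": 0,"ry": 0,"rz": 0}
    - {"claw": -1,"x": 32,"y": 4,"z": 0,"rx": 0,"ry": 0,"rz": 0}
    - {"claw": -1,"x": 32,"y": 4,"z": 0,"rx": 0,"ry": 0,"rz": 0}
    - {"claw": -1,"x": 32,"y": 4,"z": 0,"rx": 0,"ry": 0,"rz": 0}
    - {"claw": -1,"x": 19.5,"y": 4,"z": 0,"rx": 0,"ry": 0,"rz": 0}
    - {"claw": -1,"x": 0,"y": 0,"z": 0,"rx": 0,"ry": 0,"rz": 0}

```text
time: 6.5
position: [0.5137, 0.0907, 0.211]
orientation: [-2.218, -2.224, -0.0]
contact_force: [0.0, -0.4, -3.3]
opening: 0.279
grip_force: 59.5
```

Run:
```python
from h import *
s=vision.get_image("scene");t=vision.get_image("top");o=arm.get_obs();print(o["time"],o["position"],o["contact_force"],o["opening"])
p=o["position"]-[0,0,.01]
a=proj("scene",p);b=proj("top",p);print(a,b)
u,v=a.astype(int);c1=s[v-80:v+80,u-80:u+80];cv2.imwrite("pics/s1.png",s);cv2.imwrite("pics/t1.png",t)
cv2.imwrite("pics/c4.png",cv2.resize(s[130:260,245:385],None,fx=4.5,fy=4.5,interpolation=cv2.INTER_CUBIC))
```

```text
6.6 [0.5137 0.0887 0.2109] [-1.2668 -0.9021 -3.6222] 0.28176542307944896
[330.3838 151.7779] [261.7393 279.575 ]
```

View pics/c4.png

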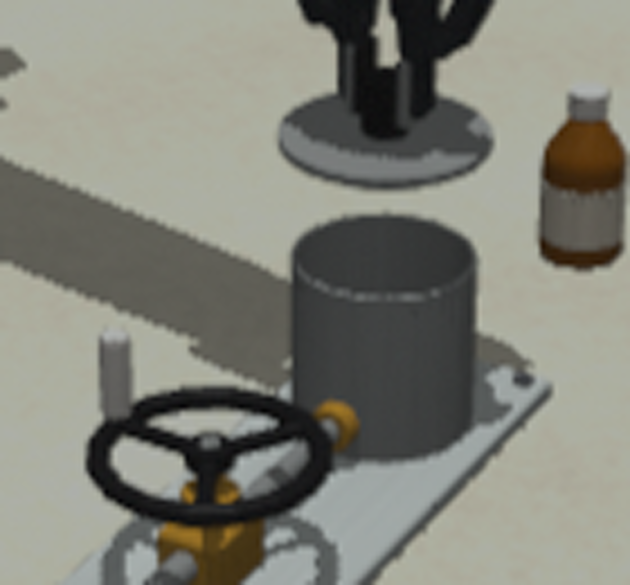

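The lid hangs level, its flange spanning crop x 277–494. The pot rim below it spans 291–477, y 214–300.

Run:
```python
from h import *
L=onz("scene",330.3,159.6,.184);P=onz("scene",329.9,186.7,.112);T=np.array([.5137,.0887])
print("lid seen",L,"pot seen",P,"bias",L[:2]-T,"pot corrected",P[:2]-(L[:2]-T))
t=cv2.imread("pics/t1.png")
a=np.clip(t[235:330,215:365].astype(float)*2,0,255).astype(np.uint8)
cv2.imwrite("pics/c5.png",cv2.resize(a,None,fx=5,fy=5,interpolation=cv2.INTER_CUBIC))
```

```text
lid seen [0.5172 0.0835 0.184 ] pot seen [0.516  0.0857 0.112 ] bias [ 0.0035 -0.0052] pot corrected [0.5125 0.0909]
```

View pics/c5.png

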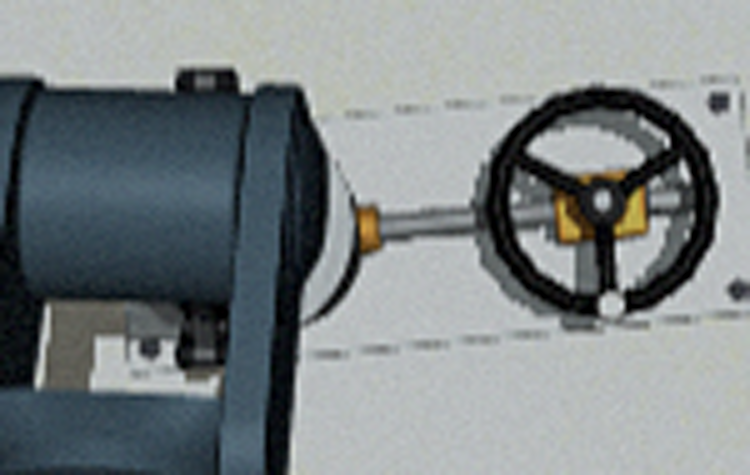

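The top view of the pot is blocked by the arm, but combining the views puts the pot at about (0.5134, 0.090). I lower the lid slowly there.

Request:
move_arm:
  plan:
    - {"claw": -1,"x": 1.2,"y": -0.3,"z": 15,"rx": 0,"ry": 0,"rz": 0}
    - {"claw": -1,"x": 0,"y": 0,"z": 20,"rx": 0,"ry": 0,"rz": 0}
    - {"claw": -1,"x": 0,"y": 0,"z": 12,"rx": 0,"ry": 0,"rz": 0}
    - {"claw": -1,"x": 0,"y": 0,"z": 5,"rx": 0,"ry": 0,"rz": 0}
    - {"claw": -1,"x": 0,"y": 0,"z": 3,"rx": 0,"ry": 0,"rz": 0}
    - {"claw": -1,"x": 0,"y": 0,"z": 2,"rx": 0,"ry": 0,"rz": 0}
    - {"claw": -1,"x": 0,"y": 0,"z": 2,"rx": 0,"ry": 0,"rz": 0}
    - {"claw": -1,"x": 0,"y": 0,"z": 0,"rx": 0,"ry": 0,"rz": 0}

```text
time: 7.4
position: [0.5141, 0.0898, 0.1523]
orientation: [2.221, 2.221, 0.001]
contact_force: [-0.6, 0.5, -3.3]
opening: 0.281
grip_force: 59.5
```

Request:
move_arm:
  plan:
    - {"claw": -1,"x": 0,"y": -0.5,"z": 2,"rx": 0,"ry": 0,"rz": 0}
    - {"claw": -1,"x": 0,"y": 0,"z": 2,"rx": 0,"ry": 0,"rz": 0}
    - {"claw": -1,"x": 0,"y": 0,"z": 0,"rx": 0,"ry": 0,"rz": 0}

```text
time: 7.7
position: [0.5133, 0.0899, 0.1479]
orientation: [-2.222, -2.221, -0.0]
contact_force: [0.5, 0.5, -3.3]
opening: 0.282
grip_force: 59.5
```

Request:
move_arm:
  plan:
    - {"claw": -1,"x": 0,"y": 0,"z": 2,"rx": 0,"ry": 0,"rz": 0}
    - {"claw": -1,"x": 0,"y": 0,"z": 1,"rx": 0,"ry": 0,"rz": 0}
    - {"claw": -1,"x": 0,"y": 0,"z": 0.5,"rx": 0,"ry": 0,"rz": 0}
    - {"claw": -1,"x": 0,"y": 0,"z": 0,"rx": 0,"ry": 0,"rz": 0}

```text
time: 8.1
position: [0.5135, 0.0899, 0.1452]
orientation: [-2.222, -2.221, -0.0]
contact_force: [-3.4, 1.4, 4.4]
opening: 0.281
grip_force: 60.4
```

Contact comes at the expected seated height, so I release and rise.

Request:
move_arm:
  plan:
    - {"claw": 0.2,"x": 0,"y": 0,"z": 0,"rx": 0,"ry": 0,"rz": 0}
    - {"claw": 0.2,"x": 0,"y": 0,"z": 0,"rx": 0,"ry": 0,"rz": 0}
    - {"claw": 0.2,"x": 0,"y": 0,"z": 0,"rx": 0,"ry": 0,"rz": 0}
    - {"claw": 0.2,"x": 0,"y": 0,"z": -5,"rx": 0,"ry": 0,"rz": 0}
    - {"claw": 0.2,"x": 0,"y": 0,"z": -15,"rx": 0,"ry": 0,"rz": 0}
    - {"claw": 0.2,"x": 0,"y": 0,"z": -25,"rx": 0,"ry": 0,"rz": 0}
    - {"claw": 0.2,"x": 0,"y": 0,"z": -20,"rx": 0,"ry": 0,"rz": 0}
    - {"claw": 0.2,"x": 0,"y": 0,"z": 0,"rx": 0,"ry": 0,"rz": 0}

```text
time: 8.9
position: [0.5158, 0.0897, 0.2142]
orientation: [2.217, 2.217, 0.009]
contact_force: [0.6, 1.2, 0.7]
opening: 0.601
grip_force: 0.0
```

Run:
```python
from h import *
s=vision.get_image("scene");cv2.imwrite("pics/s2.png",s)
cv2.imwrite("pics/c6.png",cv2.resize(s[150:260,245:385],None,fx=5,fy=5,interpolation=cv2.INTER_CUBIC))
```

```text
(no output)
```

View pics/c6.png

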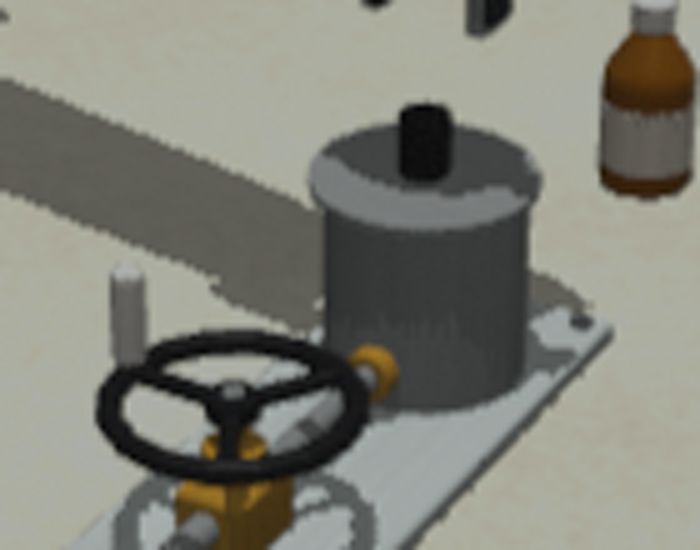

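The lid is seated and level on the pot, flange at crop (425,178), and the knob is clear of the gripper. Next I go to the crank at about (0.4752, -0.0915).

Request:
move_arm:
  plan:
    - {"claw": 0.2,"x": -20,"y": -5,"z": 0,"rx": 0,"ry": 0,"rz": 0}
    - {"claw": 0.2,"x": -30,"y": -7,"z": 0,"rx": 0,"ry": 0,"rz": 0}
    - {"claw": 0.2,"x": -30,"y": -7,"z": 0,"rx": 0,"ry": 0,"rz": 0}
    - {"claw": 0.2,"x": -30,"y": -7,"z": 0,"rx": 0,"ry": 0,"rz": 0}
    - {"claw": 0.2,"x": -30,"y": -7,"z": 0,"rx": 0,"ry": 0,"rz": 0}
    - {"claw": 0.2,"x": -30,"y": -5,"z": 0,"rx": 0,"ry": 0,"rz": 0}
    - {"claw": 0.2,"x": -11,"y": -1,"z": 0,"rx": 0,"ry": 0,"rz": 0}
    - {"claw": 0.2,"x": 0,"y": 0,"z": 0,"rx": 0,"ry": 0,"rz": 0}
    - {"claw": 0.2,"x": 0,"y": 0,"z": 20,"rx": 0,"ry": 0,"rz": 0}
    - {"claw": 0.2,"x": 0,"y": 0,"z": 0,"rx": 0,"ry": 0,"rz": 0}

```text
time: 9.95
position: [0.4728, -0.0895, 0.1868]
orientation: [-2.217, -2.218, 0.003]
contact_force: [-0.2, -0.1, -0.7]
opening: 0.6
grip_force: 0.0
```

Request:
move_arm:
  plan:
    - {"claw": 0.2,"x": -2,"y": 2.4,"z": 15,"rx": 0,"ry": 0,"rz": 0}
    - {"claw": 0.2,"x": 0,"y": 0,"z": 20,"rx": 0,"ry": 0,"rz": 0}
    - {"claw": 0.2,"x": 0,"y": 0,"z": 20,"rx": 0,"ry": 0,"rz": 0}
    - {"claw": 0.2,"x": 0,"y": 0,"z": 14,"rx": 0,"ry": 0,"rz": 0}
    - {"claw": 0.2,"x": 0,"y": 0,"z": 0,"rx": 0,"ry": 0,"rz": 0}
    - {"claw": -1,"x": 0,"y": 0,"z": 0,"rx": 0,"ry": 0,"rz": 0}
    - {"claw": -1,"x": 0,"y": 0,"z": 0,"rx": 0,"ry": 0,"rz": 0}
    - {"claw": -1,"x": 0,"y": 0,"z": 0,"rx": 0,"ry": 0,"rz": 0}
    - {"claw": -1,"x": 0,"y": 0,"z": 0,"rx": 0,"ry": 0,"rz": 0}
    - {"claw": -1,"x": 0,"y": 0,"z": 0,"rx": 0,"ry": 0,"rz": 0}

```text
time: 10.95
position: [0.4747, -0.0933, 0.1218]
orientation: [-2.217, -2.219, 0.008]
contact_force: [-15.4, -0.4, 14.0]
opening: 0.169
grip_force: 58.5
```

Request:
move_arm:
  plan:
    - {"claw": -1,"x": 0,"y": -1,"z": -2,"rx": 0,"ry": 0,"rz": 0}
    - {"claw": -1,"x": 0,"y": 0,"z": 0,"rx": 0,"ry": 0,"rz": 0}

```text
time: 11.15
position: [0.4745, -0.0931, 0.1222]
orientation: [-2.22, -2.22, 0.003]
contact_force: [-4.6, -2.0, -3.7]
opening: 0.165
grip_force: 59.8
```

Run:
```python
from h import *
t=vision.get_image("top");s=vision.get_image("scene")
P=[];
for i in range(4):
    vision.get_image("top");o=arm.get_obs();P.append(np.r_[o["position"],o["contact_force"],o["orientation"]])
print(o["time"],np.mean(P,0),np.std(P,0)[:6])
```

```text
11.45 [ 0.4745 -0.0931  0.1221 -6.3466 -1.9865 -1.8201 -2.2192 -2.2197  0.0038] [0.     0.     0.     0.2917 0.5501 0.2356]
```

```bash
cat > circ.py <<'E'
import numpy as np,json,sys
def rows(a,b,n,r=55):
    f=np.radians(np.linspace(a,b,n+1));p=np.round(np.c_[np.sin(f),np.cos(f)]*r,1)  # tool x=world y, tool y=world x
    for d in np.diff(p,axis=0):
        print('{"claw": -1, "x": %.1f, "y": %.1f, "z": 0, "rx": 0, "ry": 0, "rz": 0},'%tuple(d))
rows(*map(float,sys.argv[1:3]),int(sys.argv[3]))
E
python3 circ.py 182.6 92.6 9
```

```text
{"claw": -1, "x": 9.6, "y": 0.4, "z": 0, "rx": 0, "ry": 0, "rz": 0},
{"claw": -1, "x": 9.3, "y": 2.0, "z": 0, "rx": 0, "ry": 0, "rz": 0},
{"claw": -1, "x": 8.9, "y": 3.7, "z": 0, "rx": 0, "ry": 0, "rz": 0},
{"claw": -1, "x": 8.1, "y": 5.1, "z": 0, "rx": 0, "ry": 0, "rz": 0},
{"claw": -1, "x": 7.1, "y": 6.5, "z": 0, "rx": 0, "ry": 0, "rz": 0},
{"claw": -1, "x": 5.8, "y": 7.6, "z": 0, "rx": 0, "ry": 0, "rz": 0},
{"claw": -1, "x": 4.5, "y": 8.5, "z": 0, "rx": 0, "ry": 0, "rz": 0},
{"claw": -1, "x": 2.9, "y": 9.1, "z": 0, "rx": 0, "ry": 0, "rz": 0},
{"claw": -1, "x": 1.2, "y": 9.5, "z": 0, "rx": 0, "ry": 0, "rz": 0},
```

Request:
move_arm:
  plan:
    - {"claw": -1,"x": 9.6,"y": 0.4,"z": 0,"rx": 0,"ry": 0,"rz": 0}
    - {"claw": -1,"x": 9.3,"y": 2.0,"z": 0,"rx": 0,"ry": 0,"rz": 0}
    - {"claw": -1,"x": 8.9,"y": 3.7,"z": 0,"rx": 0,"ry": 0,"rz": 0}
    - {"claw": -1,"x": 8.1,"y": 5.1,"z": 0,"rx": 0,"ry": 0,"rz": 0}
    - {"claw": -1,"x": 0,"y": 0,"z": 0,"rx": 0,"ry": 0,"rz": 0}

```text
time: 11.95
position: [0.487, -0.0559, 0.1222]
orientation: [-2.219, -2.221, -0.002]
contact_force: [-2.9, 4.7, -3.5]
opening: 0.163
grip_force: 59.7
```

Request:
move_arm:
  plan:
    - {"claw": -1,"x": 7.1,"y": 6.5,"z": 0,"rx": 0,"ry": 0,"rz": 0}
    - {"claw": -1,"x": 5.8,"y": 7.6,"z": 0,"rx": 0,"ry": 0,"rz": 0}
    - {"claw": -1,"x": 4.5,"y": 8.5,"z": 0,"rx": 0,"ry": 0,"rz": 0}
    - {"claw": -1,"x": 2.9,"y": 9.1,"z": 0,"rx": 0,"ry": 0,"rz": 0}
    - {"claw": -1,"x": 1.2,"y": 9.5,"z": 0,"rx": 0,"ry": 0,"rz": 0}
    - {"claw": -1,"x": 0,"y": 0,"z": 0,"rx": 0,"ry": 0,"rz": 0}

```text
time: 12.55
position: [0.5297, -0.0359, 0.1223]
orientation: [2.221, 2.22, 0.002]
contact_force: [1.6, 0.3, -9.1]
opening: 0.165
grip_force: 59.4
```

```bash
python3 circ.py 92.6 12.6 8; echo; python3 circ.py 12.6 -3.4 4
```

```text
{"claw": -1, "x": -0.4, "y": 9.6, "z": 0, "rx": 0, "ry": 0, "rz": 0},
{"claw": -1, "x": -2.0, "y": 9.3, "z": 0, "rx": 0, "ry": 0, "rz": 0},
{"claw": -1, "x": -3.7, "y": 8.9, "z": 0, "rx": 0, "ry": 0, "rz": 0},
{"claw": -1, "x": -5.1, "y": 8.1, "z": 0, "rx": 0, "ry": 0, "rz": 0},
{"claw": -1, "x": -6.5, "y": 7.1, "z": 0, "rx": 0, "ry": 0, "rz": 0},
{"claw": -1, "x": -7.6, "y": 5.8, "z": 0, "rx": 0, "ry": 0, "rz": 0},
{"claw": -1, "x": -8.5, "y": 4.5, "z": 0, "rx": 0, "ry": 0, "rz": 0},
{"claw": -1, "x": -9.1, "y": 2.9, "z": 0, "rx": 0, "ry": 0, "rz": 0},

{"claw": -1, "x": -3.8, "y": 0.7, "z": 0, "rx": 0, "ry": 0, "rz": 0},
{"claw": -1, "x": -3.8, "y": 0.4, "z": 0, "rx": 0, "ry": 0, "rz": 0},
{"claw": -1, "x": -3.8, "y": 0.2, "z": 0, "rx": 0, "ry": 0, "rz": 0},
{"claw": -1, "x": -3.9, "y": -0.1, "z": 0, "rx": 0, "ry": 0, "rz": 0},
```

Request:
move_arm:
  plan:
    - {"claw": -1,"x": -0.4,"y": 9.6,"z": 0,"rx": 0,"ry": 0,"rz": 0}
    - {"claw": -1,"x": -2.0,"y": 9.3,"z": 0,"rx": 0,"ry": 0,"rz": 0}
    - {"claw": -1,"x": -3.7,"y": 8.9,"z": 0,"rx": 0,"ry": 0,"rz": 0}
    - {"claw": -1,"x": -5.1,"y": 8.1,"z": 0,"rx": 0,"ry": 0,"rz": 0}
    - {"claw": -1,"x": -6.5,"y": 7.1,"z": 0,"rx": 0,"ry": 0,"rz": 0}
    - {"claw": -1,"x": -7.6,"y": 5.8,"z": 0,"rx": 0,"ry": 0,"rz": 0}
    - {"claw": -1,"x": -8.5,"y": 4.5,"z": 0,"rx": 0,"ry": 0,"rz": 0}
    - {"claw": -1,"x": -9.1,"y": 2.9,"z": 0,"rx": 0,"ry": 0,"rz": 0}
    - {"claw": -1,"x": 0,"y": 0,"z": 0,"rx": 0,"ry": 0,"rz": 0}

```text
time: 13.45
position: [0.5835, -0.0802, 0.1221]
orientation: [-2.22, -2.218, 0.006]
contact_force: [-10.1, -2.8, -2.4]
opening: 0.171
grip_force: 60.2
```

Request:
move_arm:
  plan:
    - {"claw": -1,"x": -3.8,"y": 0.7,"z": 0,"rx": 0,"ry": 0,"rz": 0}
    - {"claw": -1,"x": -3.8,"y": 0.4,"z": 0,"rx": 0,"ry": 0,"rz": 0}
    - {"claw": -1,"x": 0,"y": 0,"z": 0,"rx": 0,"ry": 0,"rz": 0}

```text
time: 13.75
position: [0.5843, -0.0862, 0.1221]
orientation: [-2.219, -2.217, 0.003]
contact_force: [-9.2, -0.1, -3.6]
opening: 0.163
grip_force: 60.3
```

Request:
move_arm:
  plan:
    - {"claw": -1,"x": -2.5,"y": 0,"z": 0,"rx": 0,"ry": 0,"rz": 0}
    - {"claw": -1,"x": 0,"y": 0,"z": 0,"rx": 0,"ry": 0,"rz": 0}
    - {"claw": -1,"x": 0,"y": 0,"z": 0,"rx": 0,"ry": 0,"rz": 0}

```text
time: 14.05
position: [0.5843, -0.0866, 0.1221]
orientation: [-2.217, -2.216, -0.001]
contact_force: [-8.0, 9.3, -1.9]
opening: 0.167
grip_force: 60.5
```

Request:
move_arm:
  plan:
    - {"claw": -1,"x": -1.5,"y": 0,"z": 0,"rx": 0,"ry": 0,"rz": 0}
    - {"claw": -1,"x": 0,"y": 0,"z": 0,"rx": 0,"ry": 0,"rz": 0}
    - {"claw": -1,"x": 0,"y": 0,"z": 0,"rx": 0,"ry": 0,"rz": 0}

```text
time: 14.35
position: [0.5843, -0.0868, 0.122]
orientation: [-2.215, -2.214, -0.003]
contact_force: [-8.5, 14.0, 0.2]
opening: 0.164
grip_force: 60.6
```

The force builds while the position stays put, so the valve is on its stop at TCP (0.5843, -0.0866). I now back it off two turns.

```bash
python3 circ.py 5 185 18; echo; python3 circ.py 185 365 18
```

```text
{"claw": -1, "x": 9.4, "y": -1.7, "z": 0, "rx": 0, "ry": 0, "rz": 0},
{"claw": -1, "x": 9.0, "y": -3.3, "z": 0, "rx": 0, "ry": 0, "rz": 0},
{"claw": -1, "x": 8.3, "y": -4.7, "z": 0, "rx": 0, "ry": 0, "rz": 0},
{"claw": -1, "x": 7.4, "y": -6.2, "z": 0, "rx": 0, "ry": 0, "rz": 0},
{"claw": -1, "x": 6.2, "y": -7.4, "z": 0, "rx": 0, "ry": 0, "rz": 0},
{"claw": -1, "x": 4.7, "y": -8.3, "z": 0, "rx": 0, "ry": 0, "rz": 0},
{"claw": -1, "x": 3.3, "y": -9.0, "z": 0, "rx": 0, "ry": 0, "rz": 0},
{"claw": -1, "x": 1.7, "y": -9.4, "z": 0, "rx": 0, "ry": 0, "rz": 0},
{"claw": -1, "x": 0.0, "y": -9.6, "z": 0, "rx": 0, "ry": 0, "rz": 0},
{"claw": -1, "x": -1.7, "y": -9.4, "z": 0, "rx": 0, "ry": 0, "rz": 0},
{"claw": -1, "x": -3.3, "y": -9.0, "z": 0, "rx": 0, "ry": 0, "rz": 0},
{"claw": -1, "x": -4.7, "y": -8.3, "z": 0, "rx": 0, "ry": 0, "rz": 0},
{"claw": -1, "x": -6.2, "y": -7.4, "z": 0, "rx": 0, "ry": 0, "rz": 0},
{"claw": -1, "x": -7.4, "y": -6.2, "z": 0, "rx": 0, "ry": 0, "rz": 0},
{"claw": -1, "x": -8.3, "y": -4.7, "z": 0, "rx": 0, "ry": 0, "rz": 0},
{"claw": -1, "x": -9.0, "y": -3.3, "z": 0, "
[... 718 characters left out ...]
 "rz": 0},
{"claw": -1, "x": 0.0, "y": 9.6, "z": 0, "rx": 0, "ry": 0, "rz": 0},
{"claw": -1, "x": 1.7, "y": 9.4, "z": 0, "rx": 0, "ry": 0, "rz": 0},
{"claw": -1, "x": 3.3, "y": 9.0, "z": 0, "rx": 0, "ry": 0, "rz": 0},
{"claw": -1, "x": 4.7, "y": 8.3, "z": 0, "rx": 0, "ry": 0, "rz": 0},
{"claw": -1, "x": 6.2, "y": 7.4, "z": 0, "rx": 0, "ry": 0, "rz": 0},
{"claw": -1, "x": 7.4, "y": 6.2, "z": 0, "rx": 0, "ry": 0, "rz": 0},
{"claw": -1, "x": 8.3, "y": 4.7, "z": 0, "rx": 0, "ry": 0, "rz": 0},
{"claw": -1, "x": 9.0, "y": 3.3, "z": 0, "rx": 0, "ry": 0, "rz": 0},
{"claw": -1, "x": 9.4, "y": 1.7, "z": 0, "rx": 0, "ry": 0, "rz": 0},
{"claw": -1, "x": 9.6, "y": 0.0, "z": 0, "rx": 0, "ry": 0, "rz": 0},
```

Request:
move_arm:
  plan:
    - {"claw": -1,"x": 3.5,"y": -0.5,"z": 0,"rx": 0,"ry": 0,"rz": 0}
    - {"claw": -1,"x": 9.4,"y": -1.7,"z": 0,"rx": 0,"ry": 0,"rz": 0}
    - {"claw": -1,"x": 9.0,"y": -3.3,"z": 0,"rx": 0,"ry": 0,"rz": 0}
    - {"claw": -1,"x": 8.3,"y": -4.7,"z": 0,"rx": 0,"ry": 0,"rz": 0}
    - {"claw": -1,"x": 7.4,"y": -6.2,"z": 0,"rx": 0,"ry": 0,"rz": 0}
    - {"claw": -1,"x": 6.2,"y": -7.4,"z": 0,"rx": 0,"ry": 0,"rz": 0}
    - {"claw": -1,"x": 4.7,"y": -8.3,"z": 0,"rx": 0,"ry": 0,"rz": 0}
    - {"claw": -1,"x": 3.3,"y": -9.0,"z": 0,"rx": 0,"ry": 0,"rz": 0}
    - {"claw": -1,"x": 1.7,"y": -9.4,"z": 0,"rx": 0,"ry": 0,"rz": 0}
    - {"claw": -1,"x": 0,"y": 0,"z": 0,"rx": 0,"ry": 0,"rz": 0}

```text
time: 15.35
position: [0.5333, -0.0361, 0.1223]
orientation: [-2.22, -2.22, 0.001]
contact_force: [-3.1, 0.5, -10.4]
opening: 0.161
grip_force: 59.4
```

Request:
move_arm:
  plan:
    - {"claw": -1,"x": 0,"y": -9.6,"z": 0,"rx": 0,"ry": 0,"rz": 0}
    - {"claw": -1,"x": -1.7,"y": -9.4,"z": 0,"rx": 0,"ry": 0,"rz": 0}
    - {"claw": -1,"x": -3.3,"y": -9.0,"z": 0,"rx": 0,"ry": 0,"rz": 0}
    - {"claw": -1,"x": -4.7,"y": -8.3,"z": 0,"rx": 0,"ry": 0,"rz": 0}
    - {"claw": -1,"x": -6.2,"y": -7.4,"z": 0,"rx": 0,"ry": 0,"rz": 0}
    - {"claw": -1,"x": -7.4,"y": -6.2,"z": 0,"rx": 0,"ry": 0,"rz": 0}
    - {"claw": -1,"x": -8.3,"y": -4.7,"z": 0,"rx": 0,"ry": 0,"rz": 0}
    - {"claw": -1,"x": -9.0,"y": -3.3,"z": 0,"rx": 0,"ry": 0,"rz": 0}
    - {"claw": -1,"x": -9.4,"y": -1.7,"z": 0,"rx": 0,"ry": 0,"rz": 0}
    - {"claw": -1,"x": -9.6,"y": 0,"z": 0,"rx": 0,"ry": 0,"rz": 0}
    - {"claw": -1,"x": 0,"y": 0,"z": 0,"rx": 0,"ry": 0,"rz": 0}

```text
time: 16.45
position: [0.4749, -0.0983, 0.1223]
orientation: [2.222, 2.22, -0.004]
contact_force: [-5.0, -2.1, -10.9]
opening: 0.167
grip_force: 59.8
```

Request:
move_arm:
  plan:
    - {"claw": -1,"x": -9.4,"y": 1.7,"z": 0,"rx": 0,"ry": 0,"rz": 0}
    - {"claw": -1,"x": -9.0,"y": 3.3,"z": 0,"rx": 0,"ry": 0,"rz": 0}
    - {"claw": -1,"x": -8.3,"y": 4.7,"z": 0,"rx": 0,"ry": 0,"rz": 0}
    - {"claw": -1,"x": -7.4,"y": 6.2,"z": 0,"rx": 0,"ry": 0,"rz": 0}
    - {"claw": -1,"x": -6.2,"y": 7.4,"z": 0,"rx": 0,"ry": 0,"rz": 0}
    - {"claw": -1,"x": -4.7,"y": 8.3,"z": 0,"rx": 0,"ry": 0,"rz": 0}
    - {"claw": -1,"x": -3.3,"y": 9.0,"z": 0,"rx": 0,"ry": 0,"rz": 0}
    - {"claw": -1,"x": -1.7,"y": 9.4,"z": 0,"rx": 0,"ry": 0,"rz": 0}
    - {"claw": -1,"x": 0,"y": 0,"z": 0,"rx": 0,"ry": 0,"rz": 0}

```text
time: 17.35
position: [0.5271, -0.146, 0.1223]
orientation: [2.221, 2.221, 0.003]
contact_force: [1.8, 5.1, -14.9]
opening: 0.168
grip_force: 59.5
```

Request:
move_arm:
  plan:
    - {"claw": -1,"x": 0,"y": 9.6,"z": 0,"rx": 0,"ry": 0,"rz": 0}
    - {"claw": -1,"x": 1.7,"y": 9.4,"z": 0,"rx": 0,"ry": 0,"rz": 0}
    - {"claw": -1,"x": 3.3,"y": 9.0,"z": 0,"rx": 0,"ry": 0,"rz": 0}
    - {"claw": -1,"x": 4.7,"y": 8.3,"z": 0,"rx": 0,"ry": 0,"rz": 0}
    - {"claw": -1,"x": 6.2,"y": 7.4,"z": 0,"rx": 0,"ry": 0,"rz": 0}
    - {"claw": -1,"x": 7.4,"y": 6.2,"z": 0,"rx": 0,"ry": 0,"rz": 0}
    - {"claw": -1,"x": 8.3,"y": 4.7,"z": 0,"rx": 0,"ry": 0,"rz": 0}
    - {"claw": -1,"x": 9.0,"y": 3.3,"z": 0,"rx": 0,"ry": 0,"rz": 0}
    - {"claw": -1,"x": 9.4,"y": 1.7,"z": 0,"rx": 0,"ry": 0,"rz": 0}
    - {"claw": -1,"x": 9.6,"y": 0,"z": 0,"rx": 0,"ry": 0,"rz": 0}
    - {"claw": -1,"x": 0,"y": 0,"z": 0,"rx": 0,"ry": 0,"rz": 0}

```text
time: 18.45
position: [0.5843, -0.0862, 0.1222]
orientation: [-2.218, -2.221, 0.005]
contact_force: [-7.5, 1.1, -8.6]
opening: 0.166
grip_force: 60.2
```

Request:
move_arm:
  plan:
    - {"claw": -1,"x": 9.4,"y": -1.7,"z": 0,"rx": 0,"ry": 0,"rz": 0}
    - {"claw": -1,"x": 9.0,"y": -3.3,"z": 0,"rx": 0,"ry": 0,"rz": 0}
    - {"claw": -1,"x": 8.3,"y": -4.7,"z": 0,"rx": 0,"ry": 0,"rz": 0}
    - {"claw": -1,"x": 7.4,"y": -6.2,"z": 0,"rx": 0,"ry": 0,"rz": 0}
    - {"claw": -1,"x": 6.2,"y": -7.4,"z": 0,"rx": 0,"ry": 0,"rz": 0}
    - {"claw": -1,"x": 4.7,"y": -8.3,"z": 0,"rx": 0,"ry": 0,"rz": 0}
    - {"claw": -1,"x": 3.3,"y": -9.0,"z": 0,"rx": 0,"ry": 0,"rz": 0}
    - {"claw": -1,"x": 1.7,"y": -9.4,"z": 0,"rx": 0,"ry": 0,"rz": 0}
    - {"claw": -1,"x": 0,"y": -9.6,"z": 0,"rx": 0,"ry": 0,"rz": 0}
    - {"claw": -1,"x": -1.7,"y": -9.4,"z": 0,"rx": 0,"ry": 0,"rz": 0}
    - {"claw": -1,"x": -3.3,"y": -9.0,"z": 0,"rx": 0,"ry": 0,"rz": 0}
    - {"claw": -1,"x": -4.7,"y": -8.3,"z": 0,"rx": 0,"ry": 0,"rz": 0}
    - {"claw": -1,"x": -6.2,"y": -7.4,"z": 0,"rx": 0,"ry": 0,"rz": 0}
    - {"claw": -1,"x": -7.4,"y": -6.2,"z": 0,"rx": 0,"ry": 0,"rz": 0}
    - {"claw": -1,"x": -8.3,"y": -4.7,"z": 0,"rx": 0,"ry": 0,"rz": 0}
    - {"claw": -1,"x": -9.0,"y": -3.3,"z": 0,"rx": 0,"ry": 0,"rz": 0}
    - {"claw": -1,"x": -9.4,"y": -1.7,"z": 0,"rx": 0,"ry": 0,"rz": 0}
    - {"claw": -1,"x": -9.6,"y": 0,"z": 0,"rx": 0,"ry": 0,"rz": 0}
    - {"claw": -1,"x": 0,"y": 0,"z": 0,"rx": 0,"ry": 0,"rz": 0}

```text
time: 20.35
position: [0.4749, -0.0984, 0.1224]
orientation: [2.222, 2.22, -0.004]
contact_force: [-5.4, -3.1, -15.5]
opening: 0.169
grip_force: 59.5
```

Request:
move_arm:
  plan:
    - {"claw": -1,"x": -9.4,"y": 1.7,"z": 0,"rx": 0,"ry": 0,"rz": 0}
    - {"claw": -1,"x": -9.0,"y": 3.3,"z": 0,"rx": 0,"ry": 0,"rz": 0}
    - {"claw": -1,"x": -8.3,"y": 4.7,"z": 0,"rx": 0,"ry": 0,"rz": 0}
    - {"claw": -1,"x": -7.4,"y": 6.2,"z": 0,"rx": 0,"ry": 0,"rz": 0}
    - {"claw": -1,"x": -6.2,"y": 7.4,"z": 0,"rx": 0,"ry": 0,"rz": 0}
    - {"claw": -1,"x": -4.7,"y": 8.3,"z": 0,"rx": 0,"ry": 0,"rz": 0}
    - {"claw": -1,"x": -3.3,"y": 9.0,"z": 0,"rx": 0,"ry": 0,"rz": 0}
    - {"claw": -1,"x": -1.7,"y": 9.4,"z": 0,"rx": 0,"ry": 0,"rz": 0}
    - {"claw": -1,"x": 0,"y": 9.6,"z": 0,"rx": 0,"ry": 0,"rz": 0}
    - {"claw": -1,"x": 1.7,"y": 9.4,"z": 0,"rx": 0,"ry": 0,"rz": 0}
    - {"claw": -1,"x": 3.3,"y": 9.0,"z": 0,"rx": 0,"ry": 0,"rz": 0}
    - {"claw": -1,"x": 4.7,"y": 8.3,"z": 0,"rx": 0,"ry": 0,"rz": 0}
    - {"claw": -1,"x": 6.2,"y": 7.4,"z": 0,"rx": 0,"ry": 0,"rz": 0}
    - {"claw": -1,"x": 7.4,"y": 6.2,"z": 0,"rx": 0,"ry": 0,"rz": 0}
    - {"claw": -1,"x": 8.3,"y": 4.7,"z": 0,"rx": 0,"ry": 0,"rz": 0}
    - {"claw": -1,"x": 9.0,"y": 3.3,"z": 0,"rx": 0,"ry": 0,"rz": 0}
    - {"claw": -1,"x": 9.4,"y": 1.7,"z": 0,"rx": 0,"ry": 0,"rz": 0}
    - {"claw": -1,"x": 9.6,"y": 0,"z": 0,"rx": 0,"ry": 0,"rz": 0}
    - {"claw": -1,"x": 0,"y": 0,"z": 0,"rx": 0,"ry": 0,"rz": 0}
    - {"claw": -1,"x": 0,"y": 0,"z": 0,"rx": 0,"ry": 0,"rz": 0}

```text
time: 22.35
position: [0.5843, -0.0865, 0.1223]
orientation: [-2.218, -2.221, 0.005]
contact_force: [-8.3, 2.0, -10.9]
opening: 0.164
grip_force: 60.0
```

Run:
```python
from h import *
s=vision.get_image("scene");o=arm.get_obs();print(o["time"],o["position"],o["contact_force"],o["grip_force"])
cv2.imwrite("pics/c7.png",cv2.resize(s[130:280,235:400],None,fx=4,fy=4,interpolation=cv2.INTER_CUBIC))
```

```text
22.4 [ 0.5843 -0.0866  0.1223] [ -8.5509   1.6502 -11.1186] 59.973378118593246
```

View pics/c7.png

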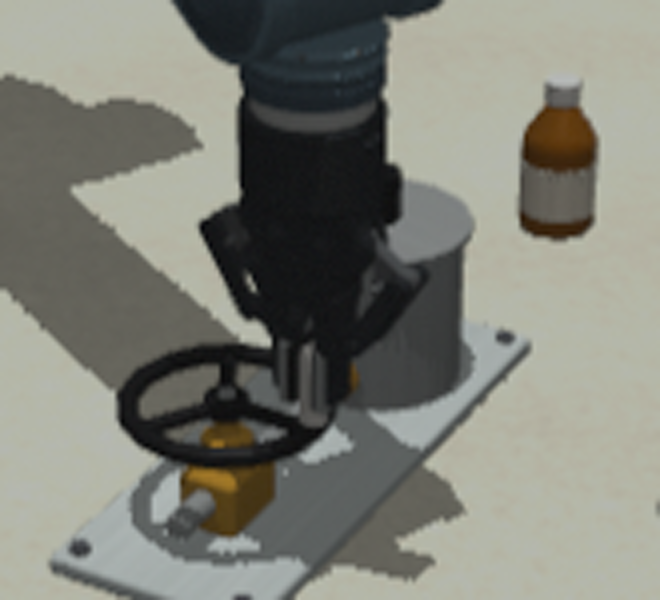

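The gripper holds the white crank pin at crop (315,380), back at the closed-stop position after two full turns. The lid still sits level at (430,215) and the bottle has not moved.

```bash
python3 -c "
from station import arm
print(arm.hand_in())"
```

```text
the job is handed in; nothing more can be done
None
```

I seated the lid level on the pot, closed the valve to its stop and backed it off two full turns, and handed the job in at about 22 s with the gripper still on the crank at about 60 N; the bottle stayed put, the connector and calculator were never approached, and hand-in returned no verdict.

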